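# Turn over the weighed sample's tag

### The job

The sample in the tall lidded jar has been weighed. With the fingertips, push the hinged tag on that jar's stand up and right over its pivot until it lies flat on the jar's side with its ringed face showing. Nothing is to be picked up: leave the jar, the crucibles, the other two tags and everything else on the table as they are, and finish clear of everything.

Things in the scene. Friction and masses are not known exactly. Their poses are not given: they have to be found in the camera images.
- stand_a: Fixed grey sample stand: the stand that carries the tall lidded jar. Origin on the table under the pivot; x points level away from the robot to the sample on its far end, y along the pivot, z up. Base 90 mm wide, 8 mm thick, from x = -75 to 150 mm. Two posts (88 mm over their outer faces) end 2 mm above the pivot line. Rest bars at x = -56 and 56 mm bear the leaf level. The three stands look the same.
- pivot_a (a point): Middle of the tag's pivot line, 55 mm above the table, on the stand that carries the tall lidded jar; axes as the stand's (y along the pivot, x level towards the sample).
- edge_a (a point): Middle of the free edge of the tag on the stand that carries the tall lidded jar, 66 mm from the pivot line. The tag is an aluminium leaf 66 x 66 x 4 mm hinged at one edge. Square to it, at the pivot, a thumb tab (30 mm wide along the pivot, 3 mm thick) reaches 35 mm from the pivot line: upright while the leaf lies at angle 0, hanging down at 3.14.
- tag_a (a joint): Angle of the tag on the stand that carries the tall lidded jar. 0: leaf level on the robot's side of the pivot, plain face up; 1.57: upright; 3.14: level on the far rest bar, on the sample's side, face with the raised ring up. Starts at 0 to 0.3. Hinge friction about 0.035 Nm: it stays at any angle where it is left and does not fall over by itself.
- stand_b: Fixed grey sample stand: a stand that carries a low open crucible. Same shape as the jar's stand.
- pivot_b (a point): Middle of the tag's pivot line, 55 mm above the table, on a stand that carries a low open crucible; axes as the stand's (y along the pivot, x level towards the sample).
- edge_b (a point): Middle of the free edge of the tag on a stand that carries a low open crucible, 66 mm from the pivot line.
- tag_b (a joint): Angle of the tag on a stand that carries a low open crucible. As the jar's tag; starts near 0.
- stand_c: Fixed grey sample stand: another stand that carries a low open crucible. Same shape as the jar's stand.
- pivot_c (a point): Middle of the tag's pivot line, 55 mm above the table, on another stand that carries a low open crucible; axes as the stand's (y along the pivot, x level towards the sample).
- edge_c (a point): Middle of the free edge of the tag on another stand that carries a low open crucible, 66 mm from the pivot line.
- tag_c (a joint): Angle of the tag on another stand that carries a low open crucible. As the jar's tag; starts already turned over, near 3.14.
- jar: Tall lidded white ceramic jar, 46 mm across and 78 mm high, loose on the base of its stand about 110 mm beyond the pivot; origin at the centre of its underside.
- crucible_b: Low open white ceramic crucible, 42 mm across, 32 mm high, on its stand like the jar; origin at the centre of its underside.
- crucible_c: Second such crucible on the third stand; origin at the centre of its underside.
- weight: Steel calibration weight with a knob, 28 mm across, 38 mm high, loose on the table before a stand; origin at the centre of its underside.
- stopper: Black rubber stopper, 32 mm across, 26 mm high, loose on the table before a stand; origin at the centre of its underside.
- beaker: White ceramic beaker, 66 mm across, 85 mm high, at the left; origin at the centre of its underside.
- reagent: Amber bottle with a black cap, 60 mm across, 130 mm high, at the right; origin at the centre of its underside.
- spatula: Steel spatula 110 mm long lying flat on the table before a stand; origin under its middle.
There are look-alikes about, which are no part of the job. Leave any green or turquoise look-alike of the stand_a alone.

How it is judged:
By the outcome, as a careful person would: the job done as asked, in the order asked, and still so for the second after the job is handed in, with the robot touching nothing.
It also fails if it takes over 38 s, if anything falls off the work surface, if the arm or the gripper's body presses on something with over 40 N, if the wrist force passes 120 N, or if a joint passes its speed limit or range.

### The arm

A 6-joint arm with a two-finger parallel gripper is mounted at the origin on the work surface. World frame = base frame: x ahead of the robot, y to its left, z up, the work surface at z = 0. Lengths are in mm, angles in rad, forces in N, time in s.
With the tool pointing down it reaches from about 275 to 750 mm from the base axis. Payload 10.2 kg.
Tool frame: the origin (TCP) lies at the very end of the fingers, on their centre line; the grasp point (between the pads) lies ctrl.grip_depth behind it (ctrl.grip_depth is the distance from the TCP to the grasp point, in mm); z points along the fingers, y is the direction in which the jaws open and shut (so a half turn about z gives the same grasp; the last joint's range is limited). The gripper opens to 85 mm and grips with 20 to 120 N. Pads are 22 mm wide; open, the fingers measure 114 mm over their backs; the gripper's body (76 mm by 85 mm) begins 54 mm behind the grasp point. The pads swing forward as they close: fully open they stand 13 mm farther back than shut.
Start: joints at [0.951, 0.313, 1.498, -0, 1.331, -0.223], TCP at [202.909, 484.21, 231.294] pointing down, gripper open.
Joint ranges: [-2.94, 2.94], [-0.97, 2.17], [0.19, 2.56], [-1.23, 4.37], [0.02, 3.11], [-2.88, 2.88]. Speed limits (rad/s): [2.39, 2.39, 3.01, 3.14, 3.14, 3.14].

### API

Orientations are given as a unit quaternion [w, x, y, z].
In Python, from rig import telemetry, eyes, ctrl, nets gives the robot as it stands. The module is installed in compiled form; this text tells all that it offers.
- The arm moves only by the tool drive_tool, never from a script. Its argument "series" is text: rows parted by semicolons, each of 7 numbers parted by spaces: the shift along the tool's x, y, z normalised to -1 to 1, where 1 is 0.12 m, then the turn, a rotation vector about the tool's x, y, z normalised to -1 to 1, where 1 is 0.5 rad, then the opening, from 0 (shut) to 1 (fully open). In form: tx ty tz wx wy wz hand; .... A call has 1 to 20 rows; each row is the pose to reach, as a shift and turn from the pose measured when the call began, along the tool's axes at that moment; what a row does not reach only later rows make up. A row lasts 1/10 s, in which the tool goes at most 50 mm and 8.59 degrees, less where a joint would pass 70% of its speed; a pose out of reach is approached as far as the arm can. A call with a number of a shift or a turn outside -1 to 1 is refused whole. A call with a gripper value outside its range is refused whole. The fingers move at their own pace and stop on an object; "newtons" is the grip in N (left out, the last holds). Time passes only in rows, so rows that repeat a pose let the fingers close. It gives the time, the measured TCP pose, the force and the opening at its end, in the units of the state.
- telemetry.sense(): the state, without advancing time (a new reading comes with each control period).
- eyes.capture(name): name is "scene" or "top" or "wrist"; returns a dict with "frame" (420x560x3 uint8, red, green, blue), "fx", "fy", "cx", "cy" (pixels), "D" ([k1, k2, p1, p2, k3] as OpenCV has them; the pictures are not rectified), "view" (4x4, takes a point from world to camera coordinates). Camera axes: x right, y up, looking along -z (the intrinsics and any distortion apply to the point x, -y, -z); pixel columns grow to the right and rows downward; lengths in mm; the calibration is good to about 2 mm. A picture is of the moment at which its call begins. There is no depth.
- ctrl.finish_job(): hands the job in, once; it reports no verdict.
Trained networks look in a picture, given as the dict that the camera call returned (one of the last four; its "shot" number tells which), for a name from the list of things; names that differ only in an ending like _2 or _b are one class to them, and where a whole thing is asked for, a point or a joint stands for the part that bears it (a point fixed in the world has none). Each returns a list of dicts, best first, with "confidence" (0 to 1); they miss things now and then, are a little off and sometimes report something else, mostly with a low value. They report only what shows in the picture. A call takes as long as a camera call. They do not tell look-alikes from the thing itself.
- nets.spot_in(name, picture): "rect" ([left, top, right, bottom] in pixels, round what is visible of it).
The state is a dict: "time_s": time; "joints": joint angles; "dq": joint speeds; "tau": joint torques, N m; "eef_pos": TCP position; "ee_rot": TCP orientation; "force": force on the tool from outside, world axes, zero at the start; "wrist_torque": the same for the moment, N m; "grip_width": opening from 0.0 (shut) to 1.0 (fully open).
Only numpy, scipy, OpenCV 4.12 (cv2) and the standard library are available. Lean on these libraries where they do the work, as an engineer would, in place of code of your own. Each camera call takes 0.05 s, during which the arm holds its last target. There are 200 camera calls.

## Working session

There is one attempt and no reset: what is moved stays moved. The work goes in short steps, Python scripts to look and compute and a tool call to move; the robot and the scene stay as the last step left them, time stands still between calls to the robot, and variables do not carry over. Pictures are saved under pics/ and viewed, about 8 in all and at most 12, crops included, and the job is handed in when it is done.

Besides the shell and the picture viewer there is one more tool, called after "Emit:" as name(argument=value, ...) on one line, values as JSON. drive_tool: Moves the arm, as the interface text tells. Scaled input: -1 to 1 covers 0.12 m each way for a shift and 0.5 rad each way for a turn. Its arguments: {"type":"object","properties":{"series":{"type":"string"},"newtons":{"type":"number"}},"required":["series"]}

```bash
mkdir -p pics; cat > h.py <<'E'
import numpy as np,cv2
from rig import telemetry,eyes,ctrl,nets
def K(p): return np.array([[p["fx"],0,p["cx"]],[0,p["fy"],p["cy"]],[0,0,1.]])
def proj(p,X):
    V=np.array(p["view"]);X=np.atleast_2d(X);c=X@V[:3,:3].T+V[:3,3]
    c=c*[1,-1,-1]
    return cv2.projectPoints(c,np.zeros(3),np.zeros(3),K(p),np.array(p["D"],float))[0][:,0]
def onz(p,uv,z):
    V=np.array(p["view"]);n=cv2.undistortPoints(np.array([[uv]],float),K(p),np.array(p["D"],float))[0,0]
    R=V[:3,:3];o=-R.T@V[:3,3];d=R.T@np.array([n[0],-n[1],-1])
    return o+d*(z-o[2])/d[2]
def save(p,n,s=1,crop=None):
    f=p["frame"][:,:,::-1]
    if crop: l,t,r,b=crop;f=f[t:b,l:r]
    cv2.imwrite("pics/"+n,cv2.resize(f,None,fx=s,fy=s,interpolation=cv2.INTER_CUBIC))
E
python3 - <<'E'
from h import *
print(telemetry.sense())
for n in("top","scene"):
    p=eyes.capture(n);save(p,n+"0.png",1.4)
    for t in("stand_a","edge_a","jar","crucible_b"):
        print(n,t,[(np.round(d["rect"]).tolist(),round(d["confidence"],2)) for d in nets.spot_in(t,p)])
    V=np.array(p["view"]);print(-V[:3,:3].T@V[:3,3])
E
```

```text
{'time_s': 0.0, 'joints': array([ 9.50562825e-01,  3.13432127e-01,  1.49846529e+00, -7.28777329e-06,
        1.33101728e+00, -2.23418697e-01]), 'dq': array([-0.00031628,  0.00070519, -0.00063681, -0.00303998,  0.0006478 ,
        0.00083432]), 'tau': array([ 1.25598617e-03, -4.12274551e+01, -2.59736001e+01, -1.19781666e-04,
        4.19944874e-03, -1.36217075e-06]), 'eef_pos': array([202.7627182 , 483.96885308, 230.73361313]), 'ee_rot': array([-2.67410332e-04,  1.97107334e-01,  9.80381692e-01, -6.04525002e-04]), 'force': array([0.52416268, 1.22356448, 1.09584008]), 'wrist_torque': array([-0.01136101, -0.04260704, -0.0054963 ]), 'grip_width': 0.998567655410802}
top stand_a [([296.0, 176.0, 320.0, 233.0], 0.97), ([232.0, 174.0, 262.0, 233.0], 0.92), ([420.0, 212.0, 446.0, 270.0], 0.92), ([332.0, 235.0, 370.0, 292.0], 0.76), ([183.0, 194.0, 216.0, 248.0], 0.58)]
top edge_a [([301.0, 213.0, 315.0, 224.0], 0.82), ([338.0, 267.0, 358.0, 288.0], 0.79), ([424.0, 244.0, 443.0, 269.0], 0.67), ([183.0, 225.0, 203.0, 245.0], 0.66), ([237.0, 190.0, 258.0, 211.0], 0.66)]
top jar [([369.0, 197.0, 391.0, 214.0], 0.5)]
top crucible_b [([197.0, 193.0, 211.0, 210.0], 0.54), ([239.0, 179.0, 248.0, 187.0], 0.5)]
[ 131.87253459 -104.69625389 1722.33268528]
scene stand_a [([149.0, 227.0, 214.0, 300.0], 0.83), ([73.0, 333.0, 159.0, 419.0], 0.76), ([243.0, 226.0, 324.0, 293.0], 0.66), ([285.0, 179.0, 360.0, 226.0], 0.61), ([300.0, 131.0, 362.0, 183.0], 0.57)]
scene edge_a [([151.0, 226.0, 181.0, 253.0], 0.91), ([303.0, 132.0, 330.0, 148.0], 0.74), ([77.0, 335.0, 114.0, 375.0], 0.72), ([249.0, 227.0, 282.0, 251.0], 0.62), ([311.0, 185.0, 333.0, 202.0], 0.59)]
scene jar [([295.0, 245.0, 313.0, 278.0], 0.76), ([201.0, 306.0, 234.0, 345.0], 0.72)]
scene crucible_b [([342.0, 197.0, 355.0, 213.0], 0.65), ([343.0, 157.0, 354.0, 173.0], 0.64)]
[ 907.7728445  -801.53254304 1061.12083376]
```

View pics/top0.png

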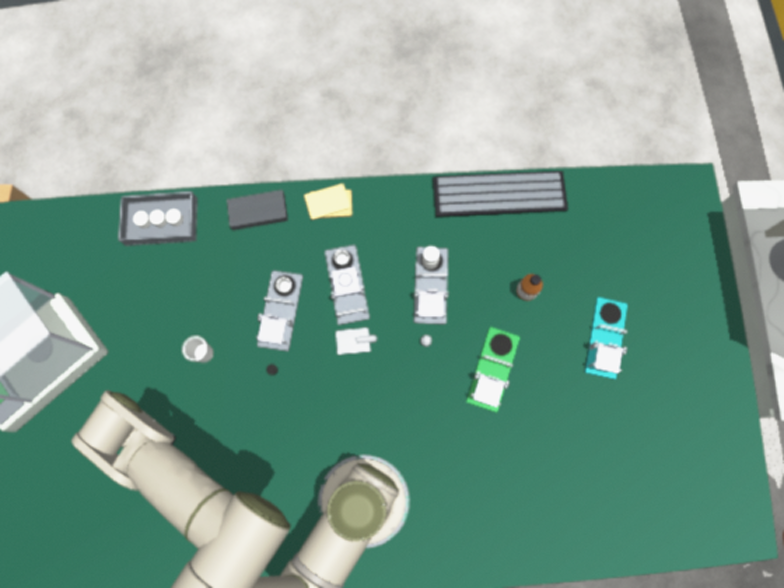

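View pics/scene0.png

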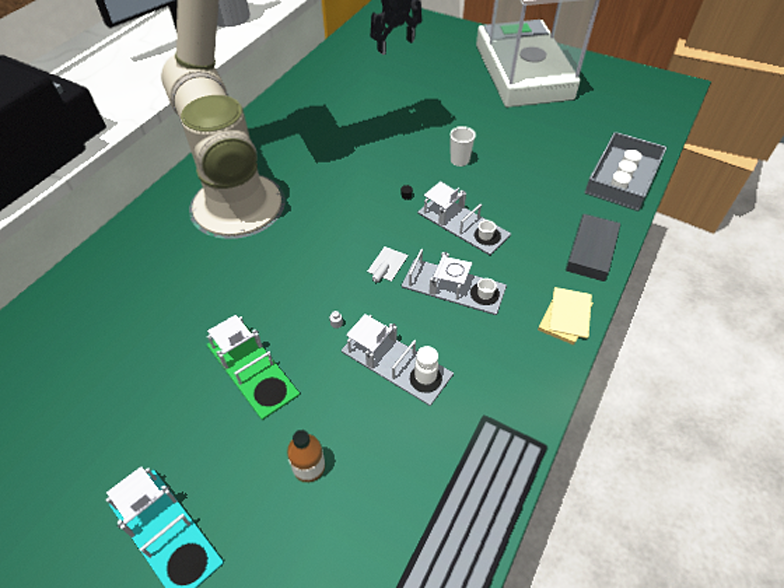

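Candidates for the wanted stand, with original pixels in the top view:
- (308,205): grey stand with the tall white lidded jar. This fits the description.
- (247,203): grey stand, crucible, tag already turned.
- (200,221): grey stand, crucible.
- (352,264): green look-alike.
- (433,241): turquoise look-alike.

I choose (308,205), which is (283,257) in the scene view, and check it in a close crop with a fitted model overlaid.

```bash
cat >> h.py <<'E'
def pts(x,y,a,L):
    c,s=np.cos(a),np.sin(a);L=np.atleast_2d(L).astype(float)
    return np.c_[x+c*L[:,0]-s*L[:,1],y+s*L[:,0]+c*L[:,1],L[:,2]]
BASE=[[-75,-45,8],[150,-45,8],[150,45,8],[-75,45,8]]
def fit(ps_masks,x0):
    """max IoU of projected base outline vs mask -> refine pose"""
    from scipy.optimize import minimize
    def cost(v):
        t=0
        for p,q in ps_masks: t+=((proj(p,pts(*v[:2],v[2]/100,BASE))-q)**2).sum()
        return t
    return minimize(cost,x0,method="Nelder-Mead",options=dict(maxiter=2000,xatol=.01,fatol=.01))
def draw(p,x,y,a,f):
    for L in(BASE,[[0,-44,57],[0,44,57]],[[-66,-33,57],[-66,33,57],[0,33,57],[0,-33,57]]):
        cv2.polylines(f,[np.round(proj(p,pts(x,y,a,L))*16).astype(int)],True,(255,0,0),1,cv2.LINE_AA,4)
E
python3 - <<'E'
from h import *
t=eyes.capture("top")
C=[onz(t,np.array(u)/1.4,8) for u in [(447,322),(448,248),(415,248),(414,322)]]
print(np.round(C))
x=(C[1]+C[2])/2;n=(C[0]+C[3])/2;d=x-n;a=np.arctan2(d[1],d[0]);o=n+d/3
print(np.linalg.norm(d),o,a)
s=eyes.capture("scene");f=s["frame"].copy()
draw(s,o[0],o[1],a,f);s["frame"]=f
save(s,"s1.png",6,(235,215,335,300))
E
```

```text
[[ 478. -262.    8.]
 [ 699. -281.    8.]
 [ 704. -184.    8.]
 [ 483. -168.    8.]]
221.80009445218127 [ 554.30813176 -220.56073023    8.        ] -0.0818433647035124
```

View pics/s1.png

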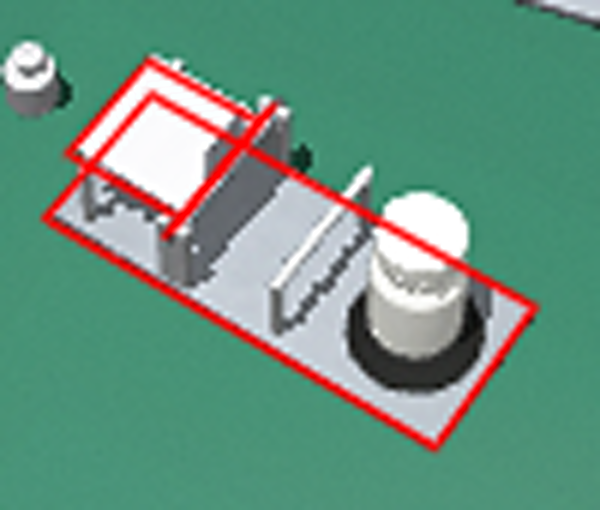

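The crop shows the jar at about (415,275) in the crop, on the outlined grey stand. The leaf lies on the robot's side with the thumb tab upright, and the outline fits within a few mm. I move over it now.

Emit:
drive_tool(series="-0.5 -0.43 0 0 0 -0.3 0; -1 -0.86 0 0 0 -0.6 0; -1 -0.86 0 0 0 -0.63 0; -1 -0.86 0 0 0 -0.63 0; -1 -0.86 0 0 0 -0.63 0; -1 -0.86 0 0 0 -0.63 0")

```text
time_s: 1.2
eef_pos: [273.7, 342.9, 231.5]
ee_rot: [0.0, 0.041, 0.999, 0.0]
force: [-0.5, 0.8, -0.4]
grip_width: 0.005
```

Emit:
drive_tool(series="-0.45 -0.9 0 0 0 0 0; -0.45 -0.9 0 0 0 0 0; -0.45 -0.9 0 0 0 0 0; -0.45 -0.9 0 0 0 0 0")

```text
time_s: 1.6
eef_pos: [319.3, 230.0, 231.5]
ee_rot: [0.0, 0.042, 0.999, 0.0]
force: [-0.1, 0.2, 0.5]
grip_width: 0.003
```

Emit:
drive_tool(series="-0.45 -0.9 0 0 0 0 0; -0.45 -0.9 0 0 0 0 0; -0.45 -0.9 0 0 0 0 0; -0.45 -0.9 0 0 0 0 0")

```text
time_s: 2.0
eef_pos: [364.8, 117.3, 231.5]
ee_rot: [0.0, 0.043, 0.999, 0.0]
force: [0.5, 1.1, -0.1]
grip_width: 0.001
```

Emit:
drive_tool(series="-0.45 -0.9 0 0 0 0 0; -0.45 -0.9 0 0 0 0 0; -0.45 -0.9 0 0 0 0 0; -0.45 -0.9 0 0 0 0 0")

```text
time_s: 2.4
eef_pos: [410.3, 4.8, 231.2]
ee_rot: [0.0, 0.044, 0.999, 0.0]
force: [-1.0, -0.1, 0.1]
grip_width: 0.001
```

Emit:
drive_tool(series="-0.45 -0.9 0 0 0 0 0; -0.45 -0.9 0 0 0 0 0; -0.45 -0.9 0 0 0 0 0; -0.45 -0.9 0 0 0 0 0")

```text
time_s: 2.8
eef_pos: [455.6, -107.4, 230.6]
ee_rot: [-0.0, 0.044, 0.999, 0.001]
force: [0.5, 0.7, 0.1]
grip_width: -0.002
```

Emit:
drive_tool(series="-0.35 -0.9 0 0 0 0 0; -0.35 -0.9 0 0 0 0 0; -0.35 -0.9 0 0 0 0 0; -0.35 -0.9 0 0 0 0 0; -0.35 -0.9 0 0 0 0 0")

```text
time_s: 3.3
eef_pos: [488.3, -216.1, 230.4]
ee_rot: [-0.0, 0.043, 0.999, 0.001]
force: [0.6, -0.2, 0.2]
grip_width: 0.001
```

```bash
python3 - <<'E'
from h import *
print(telemetry.sense()["eef_pos"],ctrl.grip_depth)
w=eyes.capture("wrist");np.savez("w.npz",**{k:w[k] for k in("frame","fx","fy","cx","cy","D","view")})
V=w["view"];print(-V[:3,:3].T@V[:3,3], -V[2,:3])
f=w["frame"].copy();draw(w,554,-220.5,-.082,f);w["frame"]=f;save(w,"w1.png",1.4)
E
```

```text
[ 488.26884249 -216.13407701  230.39168161] 18.700000000000003
[ 419.93235409 -211.08091073  373.8213989 ] [ 0.26857217 -0.02151032 -0.96301936]
```

View pics/w1.png

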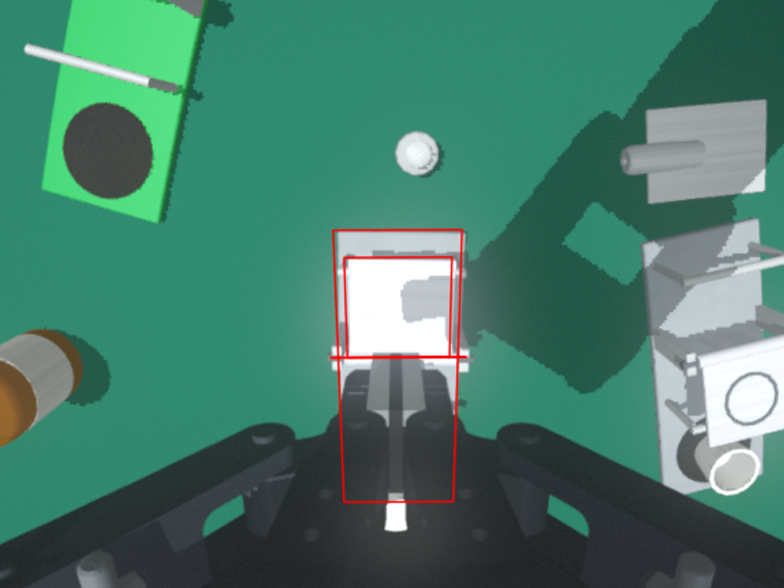

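The wrist view shows the model outline matching the base, the post tops (displayed row about 358) and the leaf edge (row about 257) within 1–2 mm. So the pivot is at about (555,−220.5), yaw −0.083, with the tag near 0. Next I lower the shut fingers behind the tab.

Emit:
drive_tool(series="-0.35 0.01 0.4 0 0 0 0; -0.35 0.01 0.8 0 0 0 0; -0.35 0.01 1 0 0 0 0; -0.35 0.01 1 0 0 0 0; -0.35 0.01 1 0 0 0 0")

```text
time_s: 3.85
eef_pos: [530.6, -217.3, 112.1]
ee_rot: [0.0, 0.042, 0.999, 0.001]
force: [-0.1, 0.9, 0.3]
grip_width: -0.002
```

Emit:
drive_tool(series="0 0 0.15 0 0 0 0; 0 0 0.25 0 0 0 0; 0 0 0.25 0 0 0 0; 0 0 0.25 0 0 0 0")

```text
time_s: 4.25
eef_pos: [531.0, -217.5, 83.3]
ee_rot: [0.001, 0.042, 0.999, 0.0]
force: [0.2, 0.4, 0.4]
grip_width: 0.003
```

Emit:
drive_tool(series="-0.1 0 0.01 0 0 0 0; -0.15 0 0.02 0 0 0 0; -0.19 0 0.02 0 0 0 0; -0.22 0 0.03 0 0 0 0; -0.26 0 0.06 0 0 0 0; -0.29 0 0.09 0 0 0 0; -0.31 0 0.12 0 0 0 0; -0.33 0 0.15 0 0 0 0; -0.33 0 0.15 0 0 0 0")

```text
time_s: 5.15
eef_pos: [570.4, -220.6, 64.6]
ee_rot: [0.0, 0.042, 0.999, 0.001]
force: [-0.6, -0.2, -0.1]
grip_width: -0.003
```

```bash
python3 - <<'E'
from h import *
s=eyes.capture("scene");save(s,"s2.png",6,(235,205,335,290))
E
```

```text
(no output)
```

View pics/s2.png

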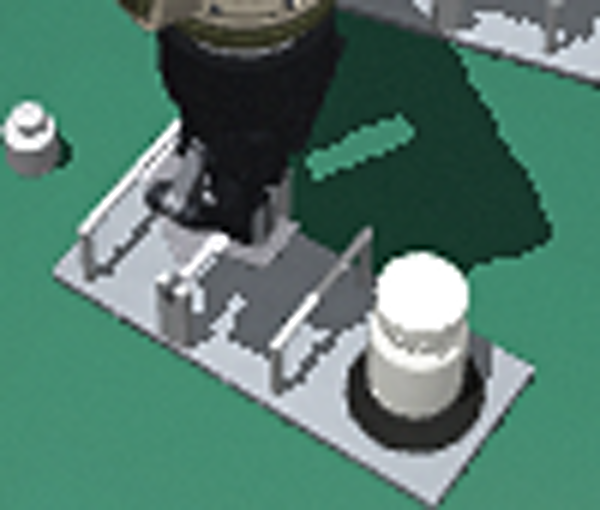

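The tag is up at roughly 70° and nothing else has moved. Now I go up, back over the leaf edge, and down behind it.

Emit:
drive_tool(series="0 0 -0.4 0 0 0 0; 0 0 -0.7 0 0 0 0; 0 0 -0.7 0 0 0 0; 0.3 0 -0.7 0 0 0 0; 0.65 0 -0.7 0 0 0 0; 0.65 0 -0.7 0 0 0 0; 0.65 0 -0.7 0 0 0 0; 0.65 0 -0.4 0 0 0 0; 0.65 0 -0.2 0 0 0 0; 0.65 0 -0.2 0 0 0 0; 0.65 0 -0.2 0 0 0 0")

```text
time_s: 6.3
eef_pos: [493.3, -214.2, 89.2]
ee_rot: [0.001, 0.042, 0.999, 0.001]
force: [-0.1, -0.2, 0.8]
grip_width: 0.001
```

```bash
python3 - <<'E'
from h import *
s=eyes.capture("scene");save(s,"s3.png",6,(235,205,335,290))
E
```

```text
(no output)
```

View pics/s3.png

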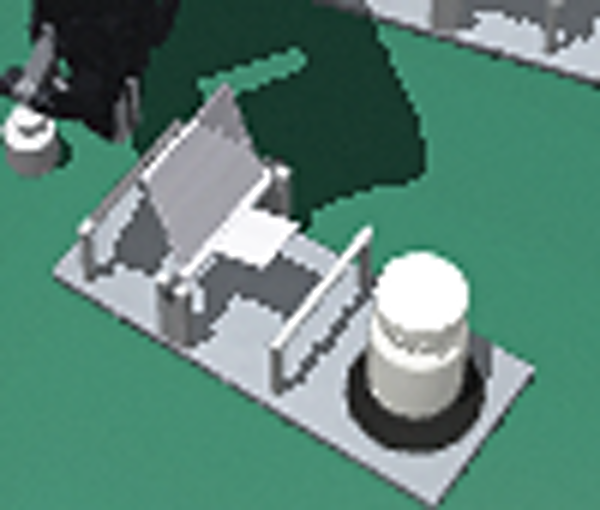

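The leaf stands about 60–70° up, the fingers are behind it, and the jar is untouched. Next I push it over along an arc.

Emit:
drive_tool(series="-0.15 0 -0.1 0 0 0 0; -0.28 0 -0.12 0 0 0 0; -0.35 0 -0.12 0 0 0 0; -0.41 0 -0.12 0 0 0 0; -0.45 0 -0.12 0 0 0 0; -0.49 0 -0.11 0 0 0 0; -0.56 0 -0.1 0 0 0 0; -0.62 0 -0.07 0 0 0 0; -0.68 0 -0.03 0 0 0 0; -0.73 0 0.02 0 0 0 0; -0.77 0 0.07 0 0 0 0; -0.8 0 0.13 0 0 0 0; -0.8 0 0.13 0 0 0 0")

```text
time_s: 7.65
eef_pos: [589.1, -222.2, 73.0]
ee_rot: [0.0, 0.042, 0.999, 0.001]
force: [0.6, -0.2, -0.4]
grip_width: 0.003
```

Emit:
drive_tool(series="-0.02 0 0.05 0 0 0 0; -0.02 0 0.09 0 0 0 0; -0.02 0 0.1 0 0 0 0; -0.02 0 0.11 0 0 0 0; -0.02 0 0.11 0 0 0 0")

```text
time_s: 8.15
eef_pos: [591.4, -222.4, 59.8]
ee_rot: [0.0, 0.042, 0.999, 0.001]
force: [1.2, 0.4, -0.6]
grip_width: -0.002
```

Emit:
drive_tool(series="0 0 0.01 0 0 0 0; 0 0 0.015 0 0 0 0; 0 0 0.015 0 0 0 0")

```text
time_s: 8.45
eef_pos: [591.4, -222.4, 58.1]
ee_rot: [0.0, 0.042, 0.999, 0.001]
force: [-0.3, 0.1, 0.0]
grip_width: 0.001
```

Emit:
drive_tool(series="0 0 0.01 0 0 0 0; 0 0 0.015 0 0 0 0; 0 0 0.015 0 0 0 0")

```text
time_s: 8.75
eef_pos: [591.5, -222.4, 57.0]
ee_rot: [0.001, 0.042, 0.999, 0.0]
force: [-1.0, 1.3, 6.6]
grip_width: 0.006
```

Firm contact: 6.6 N at z = 57, the height of the leaf's top on the rest bar. I retreat straight up, then back.

Emit:
drive_tool(series="0 0 -0.3 0 0 0 0; 0 0 -0.7 0 0 0 0; 0 0 -1 0 0 0 0; 0 0 -1 0 0 0 0; 0 0 -1 0 0 0 0")

```text
time_s: 9.25
eef_pos: [591.3, -222.5, 177.0]
ee_rot: [0.001, 0.042, 0.999, 0.0]
force: [0.5, -0.0, -0.9]
grip_width: 0.0
```

Emit:
drive_tool(series="0.5 0 -0.4 0 0 0 0; 1 0 -0.6 0 0 0 0; 1 0 -0.6 0 0 0 0; 1 0 -0.6 0 0 0 0; 1 0 -0.6 0 0 0 0")

```text
time_s: 9.75
eef_pos: [471.2, -212.4, 247.9]
ee_rot: [0.0, 0.042, 0.999, 0.001]
force: [-0.0, -0.3, -0.8]
grip_width: 0.002
```

```bash
python3 - <<'E'
from h import *
s=eyes.capture("scene");A=s["frame"][205:290,235:335]
w=eyes.capture("wrist");save(w,"w4.png",1)
out=np.hstack([cv2.resize(A,(494,420),interpolation=cv2.INTER_CUBIC),w["frame"][:, 130:430]])
cv2.imwrite("pics/f.png",out[:,:,::-1])
E
```

```text
(no output)
```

View pics/f.png

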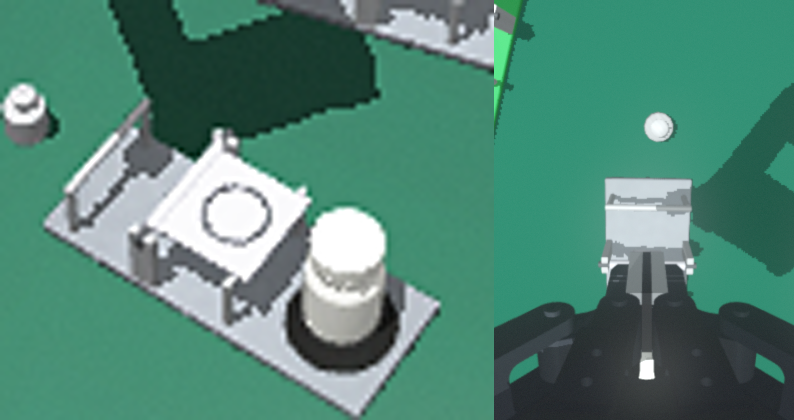

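The leaf lies level on the far rest bar with its ring up, at about (235,213) in the picture. The jar stands in its place, and the arm is clear.

```bash
python3 -c "
from h import *
print(ctrl.finish_job())"
```

```text
the job is handed in; nothing more can be done
None
```

The tag on the tall lidded jar's stand is turned over: it lies flat on the jar's side with the ringed face up. I handed the job in at about 10 s on the robot's clock.

- **How it was done:** with the fingers shut, I pushed the thumb tab until the leaf stood about 60–70° up. I then came in behind the leaf and pushed it over along an arc.
- **Seating:** the last push met 6.6 N with the fingertips at 57 mm, which is where the top of a level leaf should be.
- **Last check:** the final pictures show the leaf level on the far rest bar. The jar is in its place and the weight is untouched. The arm is about 190 mm above the stand with no contact force.
- **Not looked at again:** I did not take a fresh picture of the other two stands, the crucibles and the rest of the table. The arm touched only the jar's tag, and nothing was seen to move. No check failed or disagreed.

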